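# Pass the yellow channel through the port of the dust box

### The job

Load the yellow channel into the grey dust box for deburring: turn it end-on to the port and push it along the shelf through the port, past the hanging flap, until it is wholly inside and the flap hangs fully shut behind it. Neither the channel nor the robot may touch the dark frame round the port (brushing the flap is fine). Leave the channel lying on the same underside as at the start, and leave everything else where it is.

Things in the scene. Friction and masses are not known exactly. Their poses are not given: they have to be found in the camera images.
- dust_box: Fixed grey steel box with a steel infeed shelf on legs leading level into it. Origin on the bench under the middle of the port's outer face; x points from the shelf into the box (about world +y, varies). Shelf: x from -320 mm, 130 mm wide, top 80 mm over the bench, level with the box floor. Box: x 4 to 182 (inside 8 to 178), 122 wide (inside 110), roof 146 mm over the bench, spigot to 174 at x 145
- port_frame: Dark flat steel frame fixed on the box's front, x 0 to 4 mm of the dust box's frame, 104 mm wide and 62 mm high over the shelf. Its opening, the port, is 66 mm wide (y -33 to 33 mm) and 54 mm high, open to the shelf below. Must not be touched. Same origin and axes as dust_box
- port (a point): Middle of the port's lower edge: on the shelf's top surface, in the plane of the frame's outer face; axes as dust_box
- flap (a joint): Light aluminium flap (60 g) hung by its upper edge in the port at x = 2 mm of the dust box's frame, hinge 53 mm and lower edge 25 mm over the shelf. 0 = hanging shut, grows in rad as its lower edge swings into the box, at most 1.4; cannot swing out. Falls shut by its own weight, but the 28 mm high channel props it open until its rear end is about 17 mm past the frame's outer face
- yellow_channel: Yellow steel channel lying open side down on the shelf, 130 mm long (its x), 50 mm wide (its y), 28 mm high, about 0.34 kg (varies); behaves as a solid block. Origin at the centre of its underside. It starts well askew to the port; either end may go first. The port is too narrow for fingers on both its sides
- lock_core: Lock core with key, 24 x 93 x 14 mm, lying across the outer end of the shelf about 290 mm before the port; bystander. Origin at the centre of its underside, y along its length
- oil_can: Red oil can, 66 x 84 x 166 mm, standing at the right front of the bench; bystander. Origin at the centre of its underside
- black_key: Black-headed key, 25 x 61 x 9 mm, lying at the front edge of the bench before the box; bystander. Origin at the centre of its underside

How it is judged:
By the outcome, as a careful person would: the job done as asked, in the order asked, and still so for the second after the job is handed in, with the robot touching nothing.
It also fails if it takes over 51 s, if anything falls off the work surface, if the arm or the gripper's body presses on something with over 40 N, if the wrist force passes 120 N, or if a joint passes its speed limit or range.

### The arm

A 7-joint arm with a two-finger parallel gripper is mounted at the origin on a cart in front of the work surface, level with it; the furniture and walls round the work are solid. World frame = base frame: x ahead of the robot, y to its left, z up, the work surface at z = 0. Lengths are in m, angles in degrees, forces in N, time in s.
With the tool pointing down it reaches from about 0.425 to 0.875 m from the base axis. Payload 4.7 kg.
Tool frame: the origin (TCP) lies at the very end of the fingers, on their centre line; the grasp point (between the pads) lies 19 mm behind it (env.grasp_offset is the distance from the TCP to the grasp point, in m); z points along the fingers, y is the line along which they close (so a half turn about z gives the same grasp; the last joint's range is limited). The gripper opens to 87 mm and grips with 3 to 60 N. Pads are 19 mm wide; open, the fingers measure 117 mm over their backs; the gripper's body (75 mm by 190 mm) begins 51 mm behind the grasp point.
Start: joints at [-74.135, 18.392, -4.016, 83.108, 1.295, 78.541, -3.26], TCP at [0.169, 0.628, 0.223] pointing down, gripper open.
Joint ranges: [-163.93, 163.93], [-17.29, 119.83], [-79.2, 71.16], [3.27, 140.29], [-89.18, 269.18], [5.43, 117.66], [-154.24, 154.24]. Speed limits (degrees/s): [147.25, 147.25, 180, 180, 180, 180, 180].

### API

Orientations are given as [roll, pitch, yaw] about the fixed x, y, z axes, in that order (R = Rz(yaw) Ry(pitch) Rx(roll)).
In Python, from cell import env gives the robot as it stands. The module is installed in compiled form; this text tells all that it offers.
- The arm moves only by the tool drive_tool, never from a script. Its argument "moves" is one flat list of numbers, 5 for each row, row after row: the shift along the tool's x, y, z in units of 40 mm (1.0 is 40 mm), then the turn about the tool's z in units of 10 degrees (1.0 is 10 degrees), then the finger opening in mm, from 0 to 87. A call has 1 to 5 rows; each row is the pose to reach, as a shift and turn from the pose commanded when the call began, along the tool's axes at that moment; what a row does not reach only later rows make up. A row lasts 1/8 s, in which the tool goes at most 62.5 mm and 10.7 degrees, less where a joint would pass 70% of its speed; a pose out of reach is approached as far as the arm can. A call with a gripper value outside its range is refused whole. The fingers move at their own pace and stop on an object; "squeeze" is the grip in N (left out, the last holds). Time passes only in rows, so rows that repeat a pose let the fingers close. It gives the time, the measured TCP pose, the force, the opening and the grip force at its end, in the units of the state.
- env.get_obs(): the state, without advancing time (a new reading comes with each control period).
- env.read_camera(name): name is "scene" or "top"; returns (picture, depth): 480x640x3 uint8, red, green, blue; 480x640 float32, m along the optical axis (not along the pixel's ray), 0 where there is no reading.
- env.camera_model(name): a dict with "K" (3x3 intrinsics, pixels), "k1" (the pictures are not rectified: a ray, as slopes to the right and down, at radius r is drawn at 1 + k1 r^2 times it, then the intrinsics apply), "rvec" (rotation vector, rad) and "tvec" (3), from world to camera coordinates, as OpenCV has them. Camera axes: x right, y down, z forward; pixel columns grow to the right and rows downward; lengths in m; the calibration is good to about 2 mm. A picture is of the moment at which its call begins. camera_model takes no time and is no camera call.
- env.sign_off(): hands the job in; it is judged then, once.
The state is a dict: "time_s": time; "qpos": joint angles; "joint_velocities": joint speeds; "effort": joint torques, N m; "tool_pos": TCP position; "tool_rot": TCP orientation; "force": force on the tool from outside, world axes, zero at the start; "wrist_torque": the same for the moment, N m; "grip_width": finger opening in m; "grasp_force": force on a finger pad.
Only numpy, scipy, OpenCV 4.12 (cv2) and the standard library are available. Lean on these libraries where they do the work, as an engineer would, in place of code of your own. Each camera call takes 0.05 s, during which the arm holds its last target. There are 200 camera calls.

## Working session

There is one attempt and no reset: what is moved stays moved. The work goes in short steps, Python scripts to look and compute and a tool call to move; the robot and the scene stay as the last step left them, time stands still between calls to the robot, and variables do not carry over. Pictures are saved under pics/ and viewed, at most 10 in all, crops included, and the job is handed in when it is done.

Besides the shell and the picture viewer there is one more tool, called after "Call:" as name(argument=value, ...) on one line, values as JSON. drive_tool: Moves the arm, as the interface text tells. Its arguments: {"type":"object","properties":{"moves":{"type":"array","items":{"type":"number"}},"squeeze":{"type":"number"}},"required":["moves"]}

```bash
mkdir -p pics
cat > h.py <<'E'
import numpy as np, cv2
from cell import env
def cam(n): 
    m=env.camera_model(n); R=cv2.Rodrigues(np.array(m["rvec"],float))[0]
    return np.array(m["K"],float),float(m["k1"]),R,np.array(m["tvec"],float).ravel()
def slopes(n,px):
    K,k1,R,t=cam(n); px=np.atleast_2d(px).astype(float)
    d=np.c_[(px[:,0]-K[0,2])/K[0,0],(px[:,1]-K[1,2])/K[1,1]]; u=d.copy()
    for _ in range(30): u=d/(1+k1*(u**2).sum(1,keepdims=True))
    return u
def plane(n,px,z):
    K,k1,R,t=cam(n); u=slopes(n,px); r=np.c_[u,np.ones(len(u))]@R; c=-R.T@t
    return c+r*((z-c[2])/r[:,2])[:,None]
def deep(n,px,dep):
    K,k1,R,t=cam(n); u=slopes(n,px); return (np.c_[u,np.ones(len(u))]*np.asarray(dep)[:,None]-t)@R
def save(img,f): cv2.imwrite("pics/"+f,cv2.cvtColor(img,cv2.COLOR_RGB2BGR))
E
python3 - <<'E'
from h import *
for n in("scene","top"):
    p,d=env.read_camera(n); save(p,n+"0.png"); np.savez(n+"0.npz",p=p,d=d); K,k1,R,t=cam(n); print(n,-R.T@t,R[2],K[0,0],k1)
o=env.get_obs(); print(o["tool_pos"],o["tool_rot"],o["force"],o["time_s"])
E
```

```text
scene [0.03496471 0.75640299 1.21667826] [ 0.25781704 -0.53296758 -0.8059007 ] 559.828343763263 -0.12163029440445869
top [-0.12322557 -0.23022184  0.9587042 ] [ 0.5061746   0.23925316 -0.82858023] 507.120617959421 0.034430811157464006
[0.1687609  0.62720381 0.2215618 ] [-1.79902412e+02  4.30160140e-03  1.64945234e+02] [ 0.00445466 -0.09180749  0.12901756] 0.1
```

View pics/scene0.png

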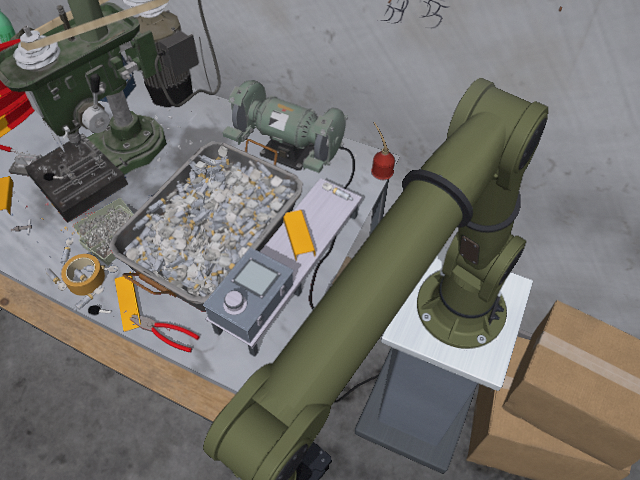

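View pics/top0.png

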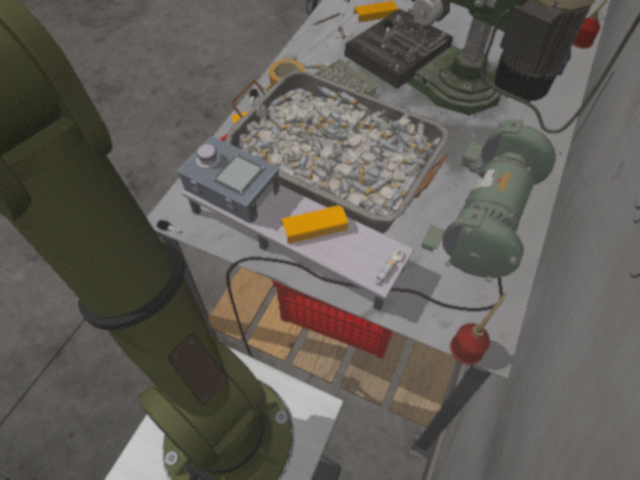

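The scene view shows the channel at about (299,233) on the shelf, the box at (248,285) and the lock core at (338,190). In the top view the channel is at (315,223), the box at (230,175) and the lock core at (390,265). Next I'll measure the shelf, roof and channel.

```bash
cat > m.py <<'E'
from h import *
import sys
def rect(P):
    r=cv2.minAreaRect((P[:,:2]*1000).astype(np.float32)); return r
def big(m,seed=None):
    n,l,s,c=cv2.connectedComponentsWithStats(m.astype(np.uint8))
    k=l[seed[1],seed[0]] if seed else 1+s[1:,4].argmax(); return l==k
def chan(n,p,d):
    hsv=cv2.cvtColor(p,cv2.COLOR_RGB2HSV); m=cv2.inRange(hsv,(15,150,80),(30,255,255))>0
    v,u=np.nonzero(m&(d>0)); W=deep(n,np.c_[u,v],d[v,u]); return m,np.c_[u,v],W
E
python3 - <<'E'
from m import *
for n in("scene","top"):
    f=np.load(n+"0.npz"); p,d=f["p"],f["d"]
    v,u=np.nonzero(d>0); px=np.c_[u,v]; W=deep(n,px,d[v,u])
    Z=np.zeros(d.shape); Z[v,u]=W[:,2]; XY=np.zeros(d.shape+(2,)); XY[v,u]=W[:,:2]
    hsv=cv2.cvtColor(p,cv2.COLOR_RGB2HSV)
    seeds={"scene":[(262,272),(320,205),(299,233)],"top":[(240,175),(365,235),(318,220)]}[n]
    for nm,s,z in zip(("roof","shelf","chan"),seeds,(.146,.08,.108)):
        m=np.abs(Z-z)<.012
        y=(hsv[...,1]>150)&(hsv[...,0]>12)&(hsv[...,0]<30)
        m&= y if nm=="chan" else ~y
        m=cv2.morphologyEx(m.astype(np.uint8),cv2.MORPH_OPEN,np.ones((3,3)))
        b=big(m,s); vv,uu=np.nonzero(b); Pz=plane(n,np.c_[uu,vv],z)
        print(n,nm,b.sum(),"z",np.median(Z[b]).round(4),"depthrect",rect(XY[b]),"planerect",rect(Pz),cv2.boxPoints(rect(Pz)).round(0).tolist())
E
```

```text
scene roof 3591 z 0.1475 depthrect ((447.6689147949219, 243.04815673828125), (184.64834594726562, 125.34723663330078), 84.61260223388672) planerect ((446.240234375, 244.87225341796875), (184.8577880859375, 126.07806396484375), 84.57830810546875) [[375.0, 159.0], [500.0, 147.0], [518.0, 331.0], [392.0, 343.0]]
scene shelf 4330 z 0.0806 depthrect ((431.26123046875, 84.90010070800781), (505.7183837890625, 133.8129119873047), 84.22395324707031) planerect ((429.4559326171875, 86.60884094238281), (505.36688232421875, 135.70542907714844), 84.1027603149414) [[336.0, -158.0], [471.0, -172.0], [523.0, 331.0], [388.0, 345.0]]
scene chan 847 z 0.1084 depthrect ((430.8714904785156, 34.0986213684082), (50.31174087524414, 131.21058654785156), 41.34565353393555) planerect ((431.4975280761719, 34.42495346069336), (50.09292984008789, 128.81826782226562), 41.016483306884766) [[370.0, 67.0], [455.0, -31.0], [493.0, 2.0], [408.0, 99.0]]
top roof 3751 z 0.1498 depthrect ((448.1385192871094, 242.5678253173828), (185.62350463867188, 126.31599426269531), 84.3437271118164) planerect ((445.2618713378906, 240.31497192382812), (191.6442413330078, 131.32733154296875), 84.04615020751953) [[370.0, 152.0], [501.0, 138.0], [521.0, 329.0], [390.0, 342.0]]
top shelf 7716 z 0.0829 depthrect ((438.24127197265625, 83.83268737792969), (505.1138916015625, 147.7814483642578), 83.76348876953125) planerect ((437.8427734375, 83.66249084472656), (506.5953063964844, 154.36767578125), 83.6987533569336) [[333.0, -160.0], [487.0, -177.0], [542.0, 327.0], [389.0, 344.0]]
top chan 1354 z 0.1105 depthrect ((430.4256896972656, 33.51017761230469), (52.27712631225586, 130.62074279785156), 41.28602981567383) planerect ((427.959716796875, 30.88658905029297), (57.89838790893555, 131.0613555908203), 42.087886810302734) [[363.0, 60.0], [450.0, -37.0], [493.0, 2.0], [406.0, 99.0]]
```

Call:
drive_tool(moves=[-1.4,-1.3,0,0.7,80,-2.8,-2.6,0,1.4,80,-4.2,-3.9,0,2.1,80,-5.6,-5.3,0,2.8,80,-6.6,-6.4,0,3.4,80], squeeze=30)

```text
time_s: 0.72
tool_pos: [0.3314, 0.3582, 0.2223]
tool_rot: [-180.0, 0.0, 130.7]
force: [0.3, 0.5, 0.1]
grip_width: 0.0798
grasp_force: 0.0
```

```bash
cat > go.py <<'E'
from h import *
from scipy.spatial.transform import Rotation as Ro
PORT=np.array([.4375,.1525]); YAW=84.2
c,s=np.cos(np.radians(YAW)),np.sin(np.radians(YAW)); B=np.array([[c,s],[-s,c]])
def box(w): return B@(np.asarray(w)[:2]-PORT)*1000
def world(b): return PORT+B.T@np.asarray(b)/1000
def to(x,y,z,yaw):
    o=env.get_obs(); R=Ro.from_euler('xyz',o["tool_rot"],degrees=True).as_matrix()
    d=R.T@(np.array([x,y,z])-o["tool_pos"])/.04
    print("t",o["time_s"],"pos",np.round(o["tool_pos"],4),"rot",np.round(o["tool_rot"],2),"box",box(o["tool_pos"]).round(1),"units",d.round(3),"turn",round(((o["tool_rot"][2]-yaw+180)%360-180)/10,3))
E
python3 -c "
from go import *
to(.431,.034,.2,131.2)
print(env.get_obs()['qpos'])"
```

```text
t 0.725 pos [0.3314 0.3582 0.2223] rot [-180.      0.    130.73] box [193.9 126.4] units [-7.768 -3.401  0.557] turn -0.047
[-59.20014297  -1.55109033   8.7080608  105.76220692   0.24547474
  75.77248491  -9.82647593]
```

Call:
drive_tool(moves=[-1.3,-0.56,0,0,80,-2.6,-1.12,0,0,80,-3.9,-1.7,0,0,80,-5.2,-2.27,0,0,80,-6.5,-2.85,0,0,80])

```text
time_s: 1.35
tool_pos: [0.4149, 0.0874, 0.2224]
tool_rot: [180.0, -0.0, 131.0]
force: [1.8, 0.2, 0.1]
grip_width: 0.0801
grasp_force: 0.0
```

Call:
drive_tool(moves=[-1.27,-0.55,0.5,0,80,-1.27,-0.55,1.5,0,80,-1.27,-0.55,1.5,0,80])

```text
time_s: 1.72
tool_pos: [0.429, 0.0356, 0.1602]
tool_rot: [-179.7, -0.2, 130.9]
force: [-0.7, -0.1, -0.4]
grip_width: 0.0799
grasp_force: 0.0
```

```bash
python3 -c "
from go import *
to(.431,.034,.084,131.2)
p,d=env.read_camera('top');save(p,'top1.png');p,d=env.read_camera('scene');save(p,'sc1.png')
print(env.get_obs()['qpos'])"
```

```text
t 1.725 pos [0.429  0.0356 0.1602] rot [-1.7969e+02 -1.5000e-01  1.3087e+02] box [-117.2   -3.4] units [-0.068  0.022  1.904] turn -0.033
[-42.80794665  -8.387713    32.05411528 117.68539147   4.74862018
  69.50818472  28.31045431]
```

View pics/top1.png

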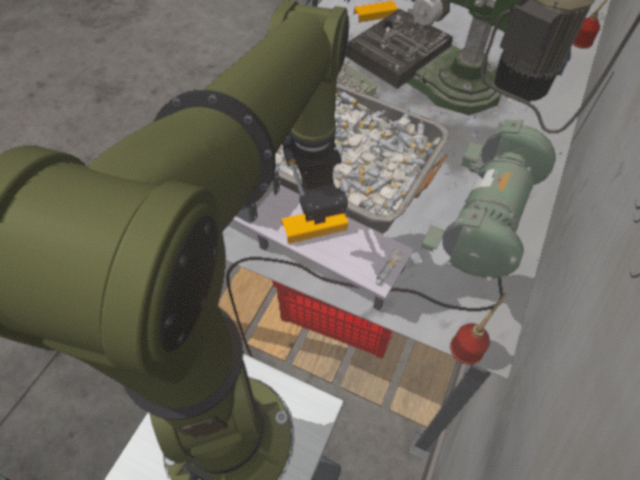

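The gripper sits over the channel at about (320,212) in the top view, with a finger on each side. I'll descend and grip.

Call:
drive_tool(moves=[-0.07,0.02,1.0,0,80,-0.07,0.02,1.85,0,80,-0.07,0.02,1.85,0,45,-0.07,0.02,1.85,0,45,-0.07,0.02,1.85,0,45], squeeze=25)

```text
time_s: 2.45
tool_pos: [0.4348, 0.035, 0.0904]
tool_rot: [179.9, 0.0, 131.0]
force: [-5.3, -4.3, 5.5]
grip_width: 0.0575
grasp_force: 3.3
```

Call:
drive_tool(moves=[0,0,0,0,45,0,0,0,0,45])

```text
time_s: 2.7
tool_pos: [0.4329, 0.0334, 0.0896]
tool_rot: [-179.8, -0.0, 130.9]
force: [-5.0, -4.4, 7.2]
grip_width: 0.0498
grasp_force: 25.0
```

```bash
python3 -c "
from go import *
to(*world([-150,0]),.084,84.2)
print(env.get_obs()['qpos'])"
```

```text
t 2.7 pos [0.4329 0.0334 0.0896] rot [-1.7983e+02 -3.0000e-02  1.3092e+02] box [-119.    -7.5] units [-0.395 -0.692  0.143] turn 4.672
[-42.52794828  -2.64838141  34.22784351 122.4139377    1.79494147
  59.95356334  31.69011909]
```

Call:
drive_tool(moves=[0,-0.15,0,0.95,45,0,-0.25,0,1.9,45,-0.1,-0.35,0,2.85,45,-0.2,-0.45,0,3.8,45,-0.25,-0.5,0,4.7,45])

```text
time_s: 3.32
tool_pos: [0.4262, 0.0142, 0.0897]
tool_rot: [179.9, -0.1, 83.7]
force: [0.3, 0.4, 0.8]
grip_width: 0.0497
grasp_force: 25.0
```

Call:
drive_tool(moves=[0,0,0,0,45])

```text
time_s: 3.45
tool_pos: [0.4262, 0.0143, 0.0897]
tool_rot: [179.9, -0.1, 84.0]
force: [-0.3, -1.1, 3.4]
grip_width: 0.05
grasp_force: 25.0
```

Run:
```python
from go import *
to(*world([-150,0]),.086,84.2)
print(env.get_obs()['qpos'],env.get_obs()['force'],env.get_obs()['grip_width'])
p,d=env.read_camera("scene"); save(p,"sc2.png"); q,d=env.read_camera("top"); save(q,"top2.png")
a=np.vstack([cv2.resize(p[150:370,180:420],(480,440)),cv2.resize(q[130:300,170:430],(480,314))]); save(cv2.resize(a,(381,600)),"c2.png")
```

```text
t 3.45 pos [0.4262 0.0143 0.0897] rot [ 1.799e+02 -7.000e-02  8.399e+01] box [-138.7   -2.8] units [-0.283 -0.068  0.092] turn -0.021
[-39.5243754   -4.08594625  33.38662759 123.53563853   2.54849283
  59.78538245 -13.49068013] [-0.32735913 -1.10012392  3.42484714] 0.049987555427981264
```

View pics/c2.png

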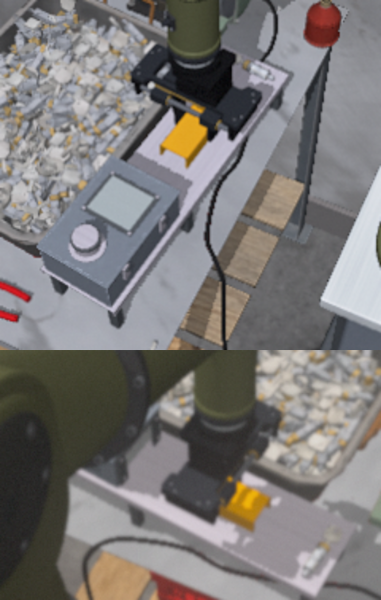

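The channel is held and now points roughly at the port. I'll pull it back a little for run-up, release it and look.

Call:
drive_tool(moves=[-0.28,-0.05,0,0,45,-0.28,-0.05,0,0,45,-0.28,-0.05,0,0,45,-0.28,-0.05,0,0,80,-0.28,-0.05,0,0,80])

```text
time_s: 4.18
tool_pos: [0.4217, 0.0031, 0.0882]
tool_rot: [-180.0, 0.0, 84.0]
force: [0.6, 0.7, 0.2]
grip_width: 0.0623
grasp_force: 0.0
```

Call:
drive_tool(moves=[0,0,0,0,80,0,0,-1,0,80,-1.2,0,-2,0,80,-2.4,0,-2,0,80,-2.9,0,-2,0,80])

```text
time_s: 4.8
tool_pos: [0.4097, -0.1148, 0.1691]
tool_rot: [179.9, -0.0, 83.8]
force: [-0.4, 0.5, -0.2]
grip_width: 0.0798
grasp_force: 0.0
```

```bash
cat > see.py <<'E'
from go import *; from m import *
import sys
tag=sys.argv[1]
to(*world([-240,0]),.09,84.2)
print(env.get_obs()['qpos'].round(1))
ims=[]
for n in("scene","top"):
    p,d=env.read_camera(n); save(p,n+tag+".png"); np.savez(n+tag+".npz",p=p,d=d)
    m,px,W=chan(n,p,d)
    k=(abs(W[:,2]-.109)<.01)&(abs(box(W[0])[0])>-1)
    b=(W[:,:2]-PORT)@B.T*1000
    k&=(abs(b[:,1])<65)&(b[:,0]>-300)&(b[:,0]<60)
    mm=np.zeros(d.shape,np.uint8); mm[px[k,1],px[k,0]]=1; mm=big(mm)
    v,u=np.nonzero(mm); P=(plane(n,np.c_[u,v],.108)[:,:2]-PORT)@B.T*1000
    print(n,mm.sum(),"boxframe rect top",cv2.minAreaRect(P.astype(np.float32)),"depth",cv2.minAreaRect(b[k].astype(np.float32)))
    c=p[130:370,170:430]; ims.append(cv2.resize(c,(390,360)))
save(np.hstack(ims),"c"+tag+".png")
E
python3 see.py 3
```

```text
t 4.8 pos [ 0.4097 -0.1148  0.1691] rot [ 1.7993e+02 -3.0000e-02  8.3750e+01] box [-268.7    0.7] units [0.717 0.008 1.977] turn -0.045
[-33.4 -12.   41.2 118.4   8.3  70.8  -1.8]
scene 824 boxframe rect top ((-145.03826904296875, 2.3589954376220703), (51.474239349365234, 132.6659393310547), 89.8145980834961) depth ((-146.672119140625, 0.34154510498046875), (49.07634735107422, 132.43968200683594), 89.77165222167969)
top 818 boxframe rect top ((-162.915283203125, 2.879974365234375), (52.49603271484375, 97.13219451904297), 88.95639038085938) depth ((-163.78094482421875, 1.180206298828125), (49.29209518432617, 96.0888442993164), 87.64070129394531)
```

View pics/c3.png

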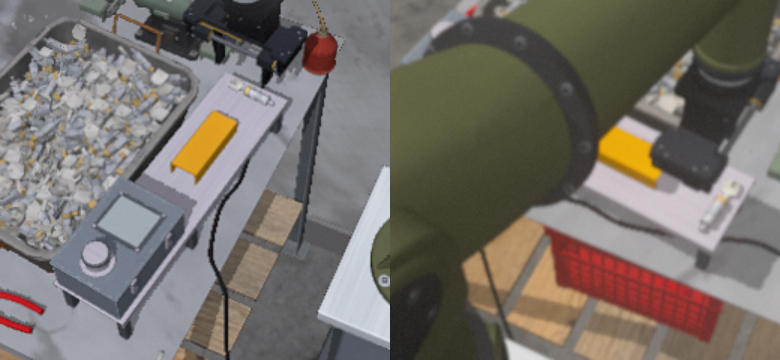

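Channel centre is at about (-146, +1) mm in the box frame, square to the port; the rear end is near x = -211. The upright fingers cannot pass under the frame's top bar, so the last stretch needs a quick shove that lets the channel slide on. I'll do one dry run of that stroke above everything to see how the arm stops.

Call:
drive_tool(moves=[1.5,0,0,0,20,3.0,0,0,0,20,4.5,0,0,0,20,6.0,0,0,0,20])

```text
time_s: 5.4
tool_pos: [0.4346, 0.1299, 0.1682]
tool_rot: [-180.0, -0.0, 84.1]
force: [0.9, -0.8, -0.4]
grip_width: 0.0479
grasp_force: 0.0
```

Run:
```python
from go import *
for i in range(4):
    to(*world([-240,0]),.09,84.2); print(env.get_obs()['joint_velocities'].round(1)[:4], env.get_obs()['qpos'].round(1)); 
    if i<3: env.read_camera("top")
```

```text
t 5.4 pos [0.4346 0.1299 0.1682] rot [-1.7998e+02 -2.0000e-02  8.4050e+01] box [-22.8   0.6] units [-5.431  0.03   1.954] turn -0.015
[-23.2  25.9 -26.  -19.6] [-44.9  -4.7  24.  114.7   2.   69.7 -27.7]
t 5.45 pos [0.4341 0.1392 0.1681] rot [-179.99   -0.25   84.61] box [-13.6   2. ] units [-5.668  0.01   1.928] turn 0.041
[ 1.1 -2.2  1.5  2.3] [-45.2  -4.4  23.4 114.5   1.6  69.5 -27.8]
t 5.5 pos [0.4339 0.1349 0.1679] rot [-1.7994e+02 -5.0000e-02  8.4630e+01] box [-17.9   1.8] units [-5.554e+00  5.000e-03  1.941e+00] turn 0.043
[ 2.4 -2.   5.4  1.9] [-45.1  -4.5  23.7 114.6   1.9  69.6 -27.6]
t 5.55 pos [0.4341 0.1309 0.1678] rot [-1.7993e+02  7.0000e-02  8.4420e+01] box [-21.8   1.2] units [-5.452  0.011  1.951] turn 0.022
[ 2.1 -1.7  4.2  1.3] [-45.   -4.6  23.9 114.6   2.   69.7 -27.5]
```

The dry run shows that after a full-speed stop command the arm runs about 12 to 15 mm past the target. I'll do a test shove well before the port to see how far the channel slides.

Call:
drive_tool(moves=[-1.4,0,0,0,20,-2.8,0,0,0,20,-4.2,0,0,0,20,-5.2,0,0,0,20,-5.5,0,0,0,20])

```text
time_s: 6.18
tool_pos: [0.4111, -0.0947, 0.1683]
tool_rot: [-180.0, -0.0, 83.7]
force: [0.6, 0.1, 0.4]
grip_width: 0.0206
grasp_force: 0.0
```

Call:
drive_tool(moves=[0,0,0.7,0,20,0,0,1.3,0,20,0,0,1.7,0,20,0,0,1.9,0,20,0,0,1.95,0,20])

```text
time_s: 6.8
tool_pos: [0.4119, -0.0917, 0.0903]
tool_rot: [-180.0, 0.0, 84.0]
force: [0.2, -0.5, -1.3]
grip_width: 0.0198
grasp_force: 0.0
```

```bash
python3 -c "
from go import *
to(*world([-223,0.6]),.090,84.2);print(env.get_obs()['qpos'].round(1),env.get_obs()['force'])"
```

```text
t 6.8 pos [ 0.4119 -0.0917  0.0903] rot [-1.7996e+02  1.0000e-02  8.3990e+01] box [-245.5    0.8] units [0.564 0.003 0.006] turn -0.021
[-34.   -5.6  41.7 124.1   4.3  60.2  -0.6] [ 0.18437803 -0.50013083 -1.30575586]
```

Call:
drive_tool(moves=[0.5,0,0,0,20,2.0,0,0,0,20,3.5,0,0,0,20,3.5,0,0,0,20,3.5,0,0,0,20])

```text
time_s: 7.42
tool_pos: [0.4271, 0.0468, 0.0909]
tool_rot: [180.0, 0.0, 84.0]
force: [-0.5, -0.9, 0.5]
grip_width: 0.0198
grasp_force: 0.0
```

```bash
python3 see.py 4
```

```text
t 7.425 pos [0.4271 0.0468 0.0909] rot [179.97   0.    83.97] box [-106.2   -0.3] units [-3.345  0.005  0.023] turn -0.023
[-42.   -3.5  31.7 123.    2.1  60.  -17.5]
scene 380 boxframe rect top ((-46.2465705871582, 1.5852737426757812), (52.790462493896484, 50.01095962524414), 0.39397233724594116) depth ((-45.354827880859375, 0.36964988708496094), (49.57353210449219, 54.850677490234375), 89.75979614257812)
top 365 boxframe rect top ((-8.780269622802734, 1.6260452270507812), (53.35443878173828, 46.24534606933594), 85.02863311767578) depth ((-11.229911804199219, 0.6068096160888672), (48.70304870605469, 46.728031158447266), 86.62516784667969)
```

View pics/c4.png

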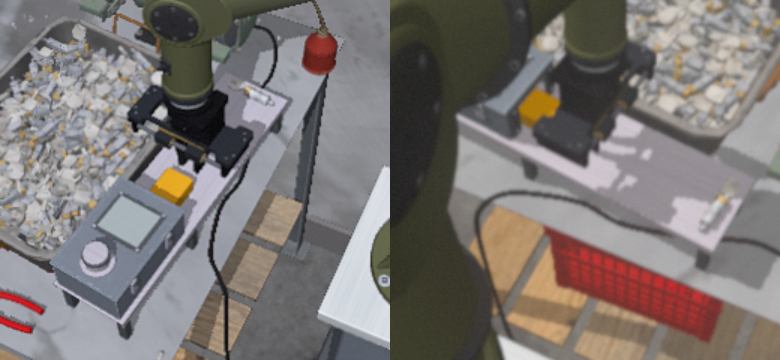

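The test shove kept the channel straight with its front just in the port, and the visible patch ends near x = -72. I'll back the fingers off and measure how far it slid.

Call:
drive_tool(moves=[-1.2,0,0,0,20,-2.3,0,0,0,20,-2.9,0,0,0,20,-3.0,0,0,0,20])

```text
time_s: 8.02
tool_pos: [0.4138, -0.0746, 0.0907]
tool_rot: [180.0, -0.0, 83.6]
force: [-0.7, 0.6, 0.3]
grip_width: 0.0199
grasp_force: 0.0
```

```bash
python3 see.py 5
```

```text
t 8.025 pos [ 0.4138 -0.0746  0.0907] rot [ 1.7998e+02 -5.0000e-02  8.3620e+01] box [-228.3    0.6] units [-0.293  0.019  0.018] turn -0.058
[-34.8  -5.8  40.2 124.3   4.3  60.2  -3.3]
scene 379 boxframe rect top ((-46.44770050048828, 1.8837528228759766), (52.89189147949219, 50.872798919677734), 1.0888056755065918) depth ((-45.481346130371094, 0.6922378540039062), (56.24344253540039, 49.055381774902344), 1.0325850248336792)
top 155 boxframe rect top ((-61.77597427368164, 2.029623031616211), (20.196121215820312, 55.019622802734375), 0.8679878115653992) depth ((-63.89249801635742, 0.24448394775390625), (18.3660888671875, 49.72171401977539), 6.082259178161621)
```

Call:
drive_tool(moves=[0.55,0,0,0,20,2.11,0,0,0,20,3.67,0,0,0,20,2.2,0,0,0,20,1.4,0,0,0,20])

```text
time_s: 8.75
tool_pos: [0.4199, -0.0164, 0.0905]
tool_rot: [-180.0, 0.0, 84.1]
force: [0.8, -0.5, 0.1]
grip_width: 0.0199
grasp_force: 0.0
```

Call:
drive_tool(moves=[-0.6,0,0,0,20,-1.0,0,0,0,20])

```text
time_s: 9.0
tool_pos: [0.4159, -0.0563, 0.0906]
tool_rot: [180.0, -0.0, 84.0]
force: [0.3, 0.0, -1.0]
grip_width: 0.0203
grasp_force: 0.0
```

```bash
python3 see.py 6
```

```text
t 9.0 pos [ 0.4159 -0.0563  0.0906] rot [ 1.7999e+02 -2.0000e-02  8.3990e+01] box [-209.9    0.4] units [-0.753  0.013  0.014] turn -0.021
[-35.6  -5.7  38.5 124.4   4.1  60.2  -5.3]
scene 200 boxframe rect top ((-33.925838470458984, 2.72052001953125), (27.98528289794922, 48.899681091308594), 0.7250851988792419) depth ((-33.52079772949219, 1.4855213165283203), (29.581758499145508, 47.10651779174805), 0.5636105537414551)
top 11 boxframe rect top ((-45.3564567565918, -17.00165557861328), (5.508674144744873, 11.317768096923828), 17.8857479095459) depth ((-44.6353874206543, 0.40683937072753906), (47.84388732910156, 3.100339889526367), 87.3416748046875)
```

The impact from a run-up gives about 24 mm of slide: the rear is now at about -48. A wind-up (short back swing, then forward) should raise the tip speed, so I'll test that next while there is still room.

Call:
drive_tool(moves=[1.2,0,0,0,20,2.4,0,0,0,20,3.2,0,0,0,20,3.6,0,0,0,20,3.67,0,0,0,20])

```text
time_s: 9.72
tool_pos: [0.4312, 0.0905, 0.0904]
tool_rot: [-180.0, 0.0, 84.1]
force: [-0.5, 0.2, 0.0]
grip_width: 0.0197
grasp_force: 0.0
```

Call:
drive_tool(moves=[0,0,0,0,20,0,0,0,0,20])

```text
time_s: 9.98
tool_pos: [0.4314, 0.0884, 0.0906]
tool_rot: [-180.0, 0.0, 83.8]
force: [0.8, 0.2, -0.1]
grip_width: 0.0202
grasp_force: 0.0
```

```bash
python3 see.py 7
```

```text
t 9.975 pos [0.4314 0.0884 0.0906] rot [-179.99    0.     83.83] box [-64.4  -0.4] units [-4.391  0.019  0.014] turn -0.037
[-44.   -1.6  28.9 121.6   0.9  59.9 -21.8]
scene 203 boxframe rect top ((-34.48733901977539, 2.4673614501953125), (29.2315673828125, 48.395198822021484), 0.459650456905365) depth ((-32.95768356323242, 1.7070884704589844), (46.69050598144531, 30.433208465576172), 88.36700439453125)Traceback (most recent call last):
  File "see.py", line 13, in <module>
    mm=np.zeros(d.shape,np.uint8); mm[px[k,1],px[k,0]]=1; mm=big(mm)
                                                             ~~~^^^^
  File "m.py", line 7, in big
    k=l[seed[1],seed[0]] if seed else 1+s[1:,4].argmax(); return l==k
                                        ~~~~~~~~~~~~~~^^
ValueError: attempt to get argmax of an empty sequence
```

Call:
drive_tool(moves=[-1.15,0,0,0,20,0.41,0,0,0,20])

```text
time_s: 10.32
tool_pos: [0.434, 0.098, 0.0909]
tool_rot: [180.0, 0.1, 83.1]
force: [-12.6, -44.6, 8.9]
grip_width: 0.0202
grasp_force: 7.0
```

Call:
drive_tool(moves=[-1.5,0,0,0,20,-2.5,0,0,0,20,-2.7,0,0,0,20])

```text
time_s: 10.7
tool_pos: [0.4213, -0.0042, 0.0906]
tool_rot: [-180.0, -0.0, 83.7]
force: [-0.3, 1.5, 0.6]
grip_width: 0.0199
grasp_force: 0.0
```

```bash
sed -i 's/for n in("scene","top")/for n in("scene",)/' see.py; python3 see.py 8
```

```text
t 10.7 pos [ 0.4213 -0.0042  0.0906] rot [-1.800e+02 -3.000e-02  8.365e+01] box [-157.6    0.3] units [-2.061  0.027  0.014] turn -0.055
[-38.4  -5.   34.5 124.    3.2  60.1 -12. ]Traceback (most recent call last):
  File "see.py", line 13, in <module>
    mm=np.zeros(d.shape,np.uint8); mm[px[k,1],px[k,0]]=1; mm=big(mm)
                                                             ~~~^^^^
  File "m.py", line 7, in big
    k=l[seed[1],seed[0]] if seed else 1+s[1:,4].argmax(); return l==k
                                        ~~~~~~~~~~~~~~^^
ValueError: attempt to get argmax of an empty sequence
```

```bash
python3 -c "
from go import *
f=np.load('scene8.npz');p=f['p'];save(cv2.resize(p[230:330,200:330],(780,600),interpolation=cv2.INTER_CUBIC),'z8.png')
print(env.get_obs()['force'])
K,k1,R,t=cam('scene')
for b in [(-25,0),(-20,0),(-15,0),(-10,0),(-5,0),(0,0)]:
    w=np.r_[world(b),.108]; c=R@w+t; u=c[:2]/c[2]; u=u*(1+k1*(u@u)); print(b,(K[:2,:2]@u+K[:2,2]).round(1))"
```

```text
[0.01095702 0.0146401  0.57445322]
(-25, 0) [278.7 259.3]
(-20, 0) [277.5 260.8]
(-15, 0) [276.4 262.3]
(-10, 0) [275.2 263.8]
(-5, 0) [274.  265.3]
(0, 0) [272.8 266.8]
```

View pics/z8.png

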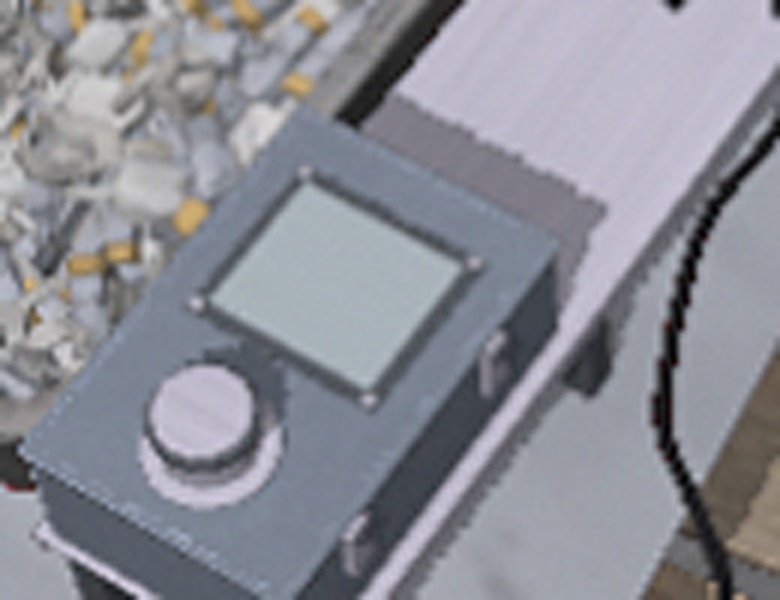

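```bash
python3 -c "
from go import *
p,d=env.read_camera('top');save(p,'top8.png');save(np.vstack([cv2.resize(p,(400,300)),cv2.resize(p[120:240,160:320],(400,300),interpolation=cv2.INTER_CUBIC)]),'z9.png')"
```

```text
(no output)
```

View pics/z9.png

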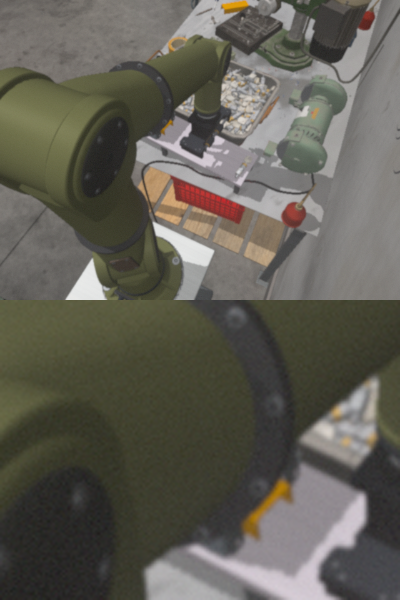

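The top view shows the channel's rear end still outside, at about pixels (258-277, 192-216), just before the frame. I'll measure it.

Run:
```python
from m import *; from go import *
p,d=env.read_camera('top')
m,px,W=chan('top',p,d)
b=(W[:,:2]-PORT)@B.T*1000
k=(px[:,0]>245)&(px[:,0]<290)&(px[:,1]>185)&(px[:,1]<225)&(abs(b[:,1])<40)
print(k.sum())
for z in (.108,.08):
    Q=(plane('top',px[k],z)[:,:2]-PORT)@B.T*1000; print(z,Q.min(0),Q.max(0),np.percentile(Q,[10,50,90],axis=0).round(1).tolist())
print(np.c_[px[k],b[k].round(0),(W[k,2]*1000).round(0)][::3].tolist())
```

```text
116
0.108 [-16.26868663 -22.88033681] [ 1.43895281 35.72503234] [[-11.3, -18.3], [-4.9, 4.6], [-0.6, 31.9]]
0.08 [ -2.40670652 -40.72161504] [15.88376054 19.81268587] [[2.8, -36.0], [9.3, -12.3], [13.8, 15.9]]
[[271.0, 192.0, -1.0, -20.0, 111.0], [271.0, 193.0, -3.0, -18.0, 110.0], [274.0, 193.0, -9.0, -20.0, 113.0], [272.0, 194.0, -5.0, -18.0, 109.0], [275.0, 194.0, -10.0, -22.0, 108.0], [271.0, 195.0, -6.0, -13.0, 112.0], [274.0, 195.0, -10.0, -18.0, 109.0], [269.0, 196.0, -3.0, -9.0, 110.0], [272.0, 196.0, -9.0, -12.0, 111.0], [275.0, 196.0, -10.0, -22.0, 101.0], [270.0, 197.0, -7.0, -8.0, 110.0], [273.0, 197.0, -3.0, -23.0, 91.0], [267.0, 198.0, -4.0, -1.0, 112.0], [270.0, 198.0, -9.0, -4.0, 112.0], [273.0, 198.0, -1.0, -24.0, 85.0], [266.0, 199.0, -2.0, 1.0, 110.0], [269.0, 199.0, -8.0, -2.0, 111.0], [266.0, 200.0, -6.0, 6.0, 115.0], [269.0, 200.0, -9.0, -1.0, 109.0], [266.0, 201.0, -6.0, 6.0, 112.0], [263.0, 202.0, -1.0, 11.0, 110.0], [266.0, 202.0, -7.0, 8.0, 110.0], [263.0, 203.0, -3.0, 13.0, 111.0], [266.0, 203.0, -10.0, 11.0, 113.0], [263.0, 204.0, -5.0, 16.0, 112.0], [261.0, 205.0, -2.0, 19.0, 109.0], [264.0, 205.0, -8.0, 17.0, 111.0], [261.0, 206.0, -4.0, 22.0, 111.0], [258.0, 207.0, 0.0, 27.0, 110.0], [261.0, 207.0, -5.0, 23.0, 109.0], [258.0, 208.0, 4.0, 24.0, 100.0], [261.0, 208.0, -6.0, 26.0, 109.0], [258.0, 209.0, 4.0, 24.0, 98.0], [261.0, 209.0, -6.0, 26.0, 106.0], [259.0, 210.0, 2.0, 24.0, 95.0], [257.0, 211.0, 6.0, 25.0, 90.0], [260.0, 211.0, -2.0, 25.0, 95.0], [260.0, 212.0, -2.0, 26.0, 92.0], [261.0, 213.0, -4.0, 25.0, 89.0]]
```

The rear is at about -10 mm, so the wound-up shot slid it about 38 mm, which is enough. From here the fingers' follow-through would come too close to the frame, so I'll take a rear-end grip, staying short of the frame, and draw the channel back a few mm first.

Call:
drive_tool(moves=[0.8,0,0,0,68,1.6,0,0,0,68,2.2,0,0,0,68,2.7,0,0,0,68,3.0,0,0,0,68])

```text
time_s: 11.48
tool_pos: [0.4343, 0.1195, 0.0905]
tool_rot: [-180.0, 0.0, 84.1]
force: [0.1, 0.2, -0.5]
grip_width: 0.0617
grasp_force: 0.0
```

Call:
drive_tool(moves=[0,0,0,0,68,0,0,0,0,68,0,0,0,0,68])

```text
time_s: 11.85
tool_pos: [0.4344, 0.117, 0.0906]
tool_rot: [-180.0, -0.0, 83.9]
force: [0.4, 0.2, -0.2]
grip_width: 0.0677
grasp_force: 0.0
```

```bash
python3 -c "
from go import *
to(*world([-14.5,0.6]),.090,84.2);print(env.get_obs()['grip_width'],env.get_obs()['force'])"
```

```text
t 11.85 pos [0.4344 0.117  0.0906] rot [-180.     -0.     83.86] box [-35.6  -0.5] units [ 0.528 -0.03   0.014] turn -0.034
0.06767838841156679 [ 0.37745558  0.19889485 -0.23991767]
```

Call:
drive_tool(moves=[0.2,-0.02,0,0,68,0.36,-0.02,0,0,68,0.46,-0.02,0,0,68,0.5,-0.02,0,0,68,0.52,-0.02,0,0,68])

```text
time_s: 12.48
tool_pos: [0.4358, 0.1387, 0.0905]
tool_rot: [180.0, 0.0, 84.0]
force: [-0.4, 0.1, -0.6]
grip_width: 0.0678
grasp_force: 0.0
```

Call:
drive_tool(moves=[0,0,0,0,45,0,0,0,0,45,0,0,0,0,45,0,0,0,0,45], squeeze=15)

```text
time_s: 12.98
tool_pos: [0.4355, 0.1384, 0.0905]
tool_rot: [-180.0, 0.0, 83.9]
force: [-1.5, -1.3, 1.4]
grip_width: 0.0495
grasp_force: 15.0
```

```bash
python3 -c "
from go import *
to(*world([-14.5,0.6]),.090,84.2);print(env.get_obs()['grip_width'],env.get_obs()['grasp_force'])"
```

```text
t 12.975 pos [0.4355 0.1384 0.0905] rot [-1.7996e+02  2.0000e-02  8.3940e+01] box [-14.2   0.6] units [-0.006 -0.     0.013] turn -0.026
0.049499594650907024 14.979009479284286
```

Call:
drive_tool(moves=[-0.1,0,0,0.02,45,-0.2,0,0,0.02,45,-0.3,0,0,0.02,45,-0.3,0,0,0.02,45,-0.3,0,0,0.02,45])

```text
time_s: 13.6
tool_pos: [0.4351, 0.1348, 0.0909]
tool_rot: [179.8, -0.7, 83.9]
force: [2.5, 18.9, -8.4]
grip_width: 0.0497
grasp_force: 14.8
```

Call:
drive_tool(moves=[0,0,0,0,66,0,0,0,0,66,0,0,0,0,66,-0.5,0,0,0,66,-1.3,0,0,0,66])

```text
time_s: 14.22
tool_pos: [0.4287, 0.0734, 0.0905]
tool_rot: [180.0, 0.0, 83.8]
force: [0.0, -0.4, -0.8]
grip_width: 0.0657
grasp_force: 0.0
```

Call:
drive_tool(moves=[-0.3,0,0,0,20,-0.3,0,0,0,20,-0.3,0,0,0,20,-0.3,0,0,0,20,-0.3,0,0,0,20])

```text
time_s: 14.85
tool_pos: [0.4276, 0.0636, 0.0905]
tool_rot: [180.0, 0.0, 83.8]
force: [-0.2, -0.1, -0.0]
grip_width: 0.0247
grasp_force: 0.0
```

Run:
```python
from m import *; from go import *
to(*world([-23.5,0.6]),.090,84.2); print(env.get_obs()['grip_width'])
p,d=env.read_camera('top')
m,px,W=chan('top',p,d)
b=(W[:,:2]-PORT)@B.T*1000
k=(px[:,0]>245)&(px[:,0]<300)&(px[:,1]>185)&(px[:,1]<230)&(abs(b[:,1])<40)&(abs(W[:,2]-.111)<.005)
b=b[k];print(k.sum())
for lo in range(-30,31,10):
    s=b[(b[:,1]>=lo)&(b[:,1]<lo+10)]
    if len(s): print(lo,len(s),s[:,0].min().round(1),s[:,0].max().round(1))
print(b[:,1].min(),b[:,1].max())
```

```text
t 14.85 pos [0.4276 0.0636 0.0905] rot [1.800e+02 1.000e-02 8.381e+01] box [-89.4   0.9] units [ 1.649 -0.003  0.013] turn -0.039
0.02472427746851341
173
-30 5 -9.1 9.1
-20 42 -12.4 11.7
-10 44 -11.6 13.3
0 40 -11.2 12.4
10 31 -4.1 11.5
20 11 0.7 9.7
-21.352018865772255 24.00000666869965
```

Pulling back met the flap's wedging (19 N), and the rear is now near -12, so I won't pull any further. I'll do one dry run of the wound-up stroke here, clear of the channel, to find how far the fingers follow through.

Call:
drive_tool(moves=[-1.15,0,0,0,20,0.41,0,0,0,20])

```text
time_s: 15.15
tool_pos: [0.4304, 0.0731, 0.091]
tool_rot: [179.9, 0.0, 82.9]
force: [2.0, 1.2, 0.7]
grip_width: 0.0207
grasp_force: 0.0
```

Run:
```python
from go import *
for i in range(5):
    o=env.get_obs(); print(o["time_s"],box(o["tool_pos"]).round(1),o["joint_velocities"].round(1)[:4])
    if i<4: env.read_camera("scene")
```

```text
15.15 [-79.7  -0.9] [-31.8  20.9 -38.9 -16.6]
15.2 [-66.2   0.3] [-0.9 -0.6 -2.5  0.7]
15.25 [-68.3   0.7] [ 1.2 -0.8  3.3  1.4]
15.3 [-71.    0.9] [ 1.1 -0.6  2.8  1.2]
15.35 [-72.7   1. ] [ 1.  -0.5  1.8  0.8]
```

The follow-through with a plain hold is about 7 mm past the command, and less with a reverse. I'll creep up to the rear end and feel for contact to get its position in the robot's frame.

Call:
drive_tool(moves=[0.5,0,0,0,20,0.85,0,0,0,20,1.05,0,0,0,20,1.12,0,0,0,20,1.12,0,0,0,20])

```text
time_s: 15.98
tool_pos: [0.4342, 0.1238, 0.0905]
tool_rot: [-180.0, 0.0, 83.7]
force: [-0.1, 0.1, -0.4]
grip_width: 0.0199
grasp_force: 0.0
```

Call:
drive_tool(moves=[0.05,0,0,0,20,0.08,0,0,0,20])

```text
time_s: 16.23
tool_pos: [0.4346, 0.1269, 0.0906]
tool_rot: [180.0, -0.0, 83.7]
force: [0.5, 0.3, 0.5]
grip_width: 0.0198
grasp_force: 0.0
```

Call:
drive_tool(moves=[0.03,0,0,0,20,0.05,0,0,0,20])

```text
time_s: 16.48
tool_pos: [0.4347, 0.1284, 0.0906]
tool_rot: [-180.0, 0.1, 83.7]
force: [-0.4, -2.1, 1.7]
grip_width: 0.02
grasp_force: 1.5
```

Run:
```python
from go import *
o=env.get_obs(); print(o["time_s"],box(o["tool_pos"]).round(2),o["force"].round(2))
```

```text
16.475 [-24.28   0.35] [-0.45 -2.09  1.68]
```

Call:
drive_tool(moves=[-0.05,0,0,0,20,-0.05,0,0,0,20,-0.05,0,0,0,20])

```text
time_s: 16.85
tool_pos: [0.4346, 0.1273, 0.0906]
tool_rot: [180.0, -0.0, 83.8]
force: [0.3, 1.2, -0.7]
grip_width: 0.0196
grasp_force: 0.0
```

Run:
```python
from m import *; from go import *
for i in range(3):
    o=env.get_obs(); print(o["time_s"],box(o["tool_pos"]).round(2),o["tool_rot"].round(2),o["force"].round(2)); p,d=env.read_camera('top')
m,px,W=chan('top',p,d)
b=(W[:,:2]-PORT)@B.T*1000
k=(px[:,0]>245)&(px[:,0]<300)&(px[:,1]>185)&(px[:,1]<230)&(abs(b[:,1])<40)&(abs(W[:,2]-.111)<.005)
b=b[k];print(k.sum(),b.min(0),b.max(0))
for y in range(-20,25,8):
    s=b[abs(b[:,1]-y)<4]; 
    if len(s):print(y,len(s),np.percentile(s[:,0],5).round(1))
```

```text
16.85 [-25.41   0.38] [ 1.7999e+02 -2.0000e-02  8.3750e+01] [ 0.35  1.19 -0.7 ]
16.9 [-25.45   0.37] [ 1.7999e+02 -2.0000e-02  8.3750e+01] [0.79 0.28 0.15]
16.95 [-25.48   0.39] [ 1.800e+02 -1.000e-02  8.375e+01] [ 0.14 -0.56  1.33]Traceback (most recent call last):
  File "<stdin>", line 7, in <module>
    return umr_minimum(a, axis, None, out, keepdims, initial, where)
ValueError: zero-size array to reduction operation minimum which has no identity
```

Call:
drive_tool(moves=[-1.33,0,0,0,20,0.23,0,0,0,20,-1.33,0,0,0,20,-2.4,0,0,0,20,-3.0,0,0,0,20])

```text
time_s: 17.62
tool_pos: [0.4211, 0.0058, 0.0905]
tool_rot: [-180.0, -0.0, 83.6]
force: [0.7, 0.5, -0.5]
grip_width: 0.02
grasp_force: 0.0
```

Call:
drive_tool(moves=[-0.3,0,0,0,20,-0.3,0,-1,0,20,-0.3,0,-2,0,20])

```text
time_s: 18.0
tool_pos: [0.4198, -0.0037, 0.1713]
tool_rot: [-180.0, 0.0, 83.8]
force: [1.0, 0.8, -0.0]
grip_width: 0.0201
grasp_force: 0.0
```

Run:
```python
from m import *; from go import *
to(*world([-240,0]),.22,84.2)
p,d=env.read_camera('top'); save(cv2.resize(p[120:240,160:320],(800,600),interpolation=cv2.INTER_CUBIC),'z10.png')
m,px,W=chan('top',p,d)
k=(px[:,0]>235)&(px[:,0]<300)&(px[:,1]>170)&(px[:,1]<230)&(abs(W[:,2]-.1)<.03); print(k.sum())
```

```text
t 18.0 pos [ 0.4198 -0.0037  0.1713] rot [-1.7996e+02  2.0000e-02  8.3780e+01] box [-157.1    1.8] units [-2.071  0.059 -1.216] turn -0.042
0
```

View pics/z10.png

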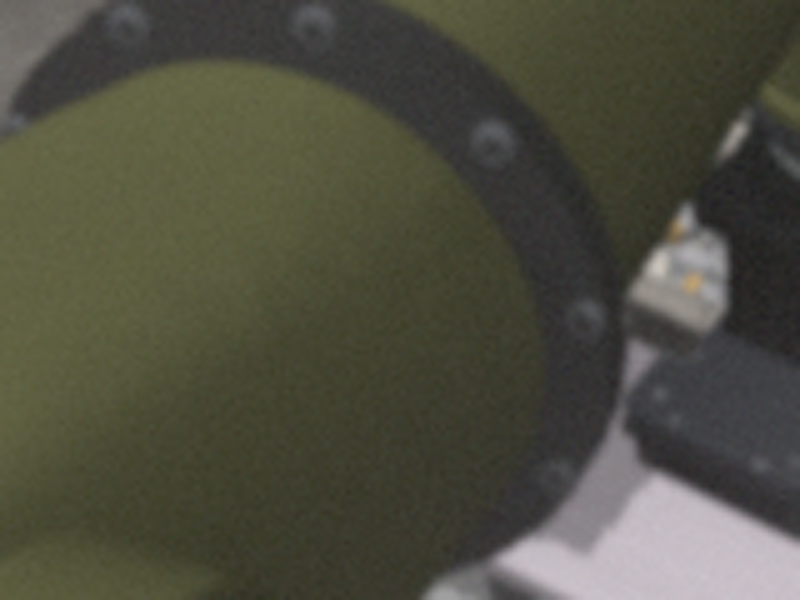

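The arm hides the port, so I'll move it away along a raised route.

Call:
drive_tool(moves=[0,0,-1.3,0,20,1.5,0,-1.3,0,20,3.0,0,-1.3,0,20,4.5,0,-1.3,0,20,6.0,0,-1.3,0,20])

```text
time_s: 18.68
tool_pos: [0.4461, 0.2373, 0.2225]
tool_rot: [180.0, -0.0, 83.8]
force: [1.1, -0.2, 0.5]
grip_width: 0.0201
grasp_force: 0.0
```

Call:
drive_tool(moves=[1.2,-0.8,0,0,20,2.4,-1.7,0,0,20,3.6,-2.5,0,0,20,4.9,-3.4,0,0,20,6.1,-4.3,0,0,20])

```text
time_s: 19.3
tool_pos: [0.3, 0.4982, 0.2222]
tool_rot: [-180.0, -0.0, 83.8]
force: [1.1, 0.4, -0.1]
grip_width: 0.0196
grasp_force: 0.0
```

Call:
drive_tool(moves=[1.1,-0.9,0,-1,20,2.2,-1.8,0,-2,20,2.8,-2.6,0,-3,20,2.8,-2.9,0,-4,20])

```text
time_s: 19.8
tool_pos: [0.1937, 0.6224, 0.2212]
tool_rot: [-179.9, -0.1, 124.5]
force: [0.4, -1.1, -0.0]
grip_width: 0.02
grasp_force: 0.0
```

Run:
```python
from m import *; from go import *
to(*world([-240,0]),.22,84.2)
p,d=env.read_camera('top'); np.savez('topf.npz',p=p,d=d)
q=np.load('top0.npz')['p']
# same crop before / after
save(np.vstack([cv2.resize(x[140:240,170:330],(480,300),interpolation=cv2.INTER_CUBIC) for x in (q,p)]),'z11.png')
m,px,W=chan('top',p,d)
k=(px[:,0]>180)&(px[:,0]<420)&(px[:,1]>150)&(px[:,1]<300); b=(W[:,:2]-PORT)@B.T*1000
k&=abs(b[:,1])<60; print(k.sum(), np.c_[px[k],b[k].round(0),(W[k,2]*1000).round()][:20].tolist(), np.abs(p[140:240,170:330].astype(int)-q[140:240,170:330]).mean())
```

```text
t 19.8 pos [0.1937 0.6224 0.2212] rot [-1.7985e+02 -9.0000e-02  1.2445e+02] box [442.9 290.1] units [-1.7715e+01 -5.4960e+00  1.4000e-02] turn 4.025
0 [] 7.451
```

View pics/z11.png

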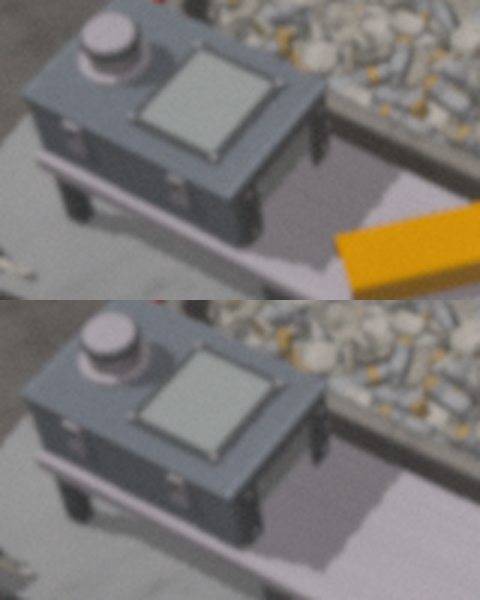

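The channel no longer shows, and the flap strip at about (280,460) in the lower crop looks as it did at the start. I'll check the flap's colour and depth against the first picture.

Run:
```python
from go import *
f0=np.load('top0.npz');f1=np.load('topf.npz'); K,k1,R,t=cam('top')
def proj(w):
    c=R@w+t; u=c[:2]/c[2]; u=u*(1+k1*(u@u)); return (K[:2,:2]@u+K[:2,2]).round().astype(int),c[2]
for z in (50,44,38,32,27,20,12,4):
    r=[]
    for y in (-24,-12,0,12,24):
        (u,v),dz=proj(np.r_[world([2,y]),.08+z/1000])
        a,b=[f['d'][v-1:v+2,u-1:u+2].mean()-dz for f in(f0,f1)]
        r.append((round(a*1000),round(b*1000),f0['p'][v-1:v+2,u-1:u+2].mean((0,1)).round().astype(int).tolist(),f1['p'][v-1:v+2,u-1:u+2].mean((0,1)).round().astype(int).tolist()))
    print(z,r)
```

```text
50 [(-3, -3, [78, 78, 77], [77, 77, 77]), (-3, -2, [83, 82, 82], [82, 82, 82]), (-1, -1, [84, 83, 82], [82, 82, 82]), (-5, -5, [82, 81, 81], [80, 79, 80]), (-4, -2, [85, 84, 84], [83, 83, 84])]
44 [(-3, -3, [87, 86, 86], [83, 84, 83]), (-4, -1, [88, 87, 86], [87, 86, 86]), (-1, 0, [89, 88, 88], [87, 87, 87]), (1, 0, [89, 89, 89], [88, 88, 88]), (-3, -1, [90, 90, 90], [86, 87, 87])]
38 [(-1, 6, [89, 88, 87], [87, 87, 87]), (-3, 0, [90, 90, 89], [90, 89, 89]), (-2, 0, [92, 91, 90], [90, 90, 90]), (-2, -2, [91, 90, 90], [88, 88, 89]), (-1, 0, [91, 91, 91], [90, 90, 90])]
32 [(2, 15, [93, 91, 92], [97, 95, 97]), (10, 25, [99, 98, 98], [104, 101, 103]), (-5, 1, [94, 92, 93], [93, 92, 92]), (-1, 7, [93, 93, 93], [95, 94, 96]), (1, 12, [94, 93, 93], [97, 95, 97])]
27 [(7, 19, [99, 96, 98], [104, 100, 103]), (18, 27, [104, 101, 102], [109, 107, 108]), (18, 26, [107, 104, 107], [111, 108, 111]), (8, 17, [103, 100, 101], [108, 105, 108]), (5, 20, [99, 97, 98], [102, 99, 102])]
20 [(19, 23, [112, 108, 111], [113, 109, 113]), (22, 21, [114, 109, 112], [117, 113, 116]), (21, 21, [115, 110, 114], [117, 112, 116]), (21, 20, [117, 112, 116], [119, 114, 119]), (21, 22, [115, 111, 114], [118, 113, 117])]
12 [(11, 10, [119, 114, 118], [119, 115, 119]), (12, 10, [119, 114, 118], [120, 115, 120]), (11, 12, [119, 113, 118], [119, 114, 119]), (12, 10, [119, 114, 118], [120, 115, 120]), (10, 11, [118, 112, 116], [116, 112, 116])]
4 [(0, 1, [119, 113, 118], [120, 115, 119]), (1, 0, [118, 113, 116], [118, 114, 118]), (0, 2, [120, 115, 118], [119, 114, 119]), (2, 1, [120, 115, 118], [119, 115, 120]), (1, 2, [116, 112, 117], [117, 112, 117])]
```

The flap's lower edge seems about 4° inward, and no yellow shows on the shelf under it. It may still be settling, so I'll watch it over time.

Call:
drive_tool(moves=[0,0,0,0,20,0,0,0,0,20,0,0,0,0,20,0,0,0,0,20,0,0,0,0,20])

```text
time_s: 20.48
tool_pos: [0.1991, 0.6196, 0.2227]
tool_rot: [180.0, -0.0, 123.7]
force: [0.4, -0.5, -0.1]
grip_width: 0.0199
grasp_force: 0.0
```

```bash
cat > fl.py <<'E'
from go import *
K,k1,R,t=cam('top')
def proj(w):
    c=R@w+t; u=c[:2]/c[2]; u=u*(1+k1*(u@u)); return K[:2,:2]@u+K[:2,2],c[2]
zs=np.arange(52,14,-3)
def prof(p,d):
    o=[];g=[]
    for z in zs:
        D=[];G=[]
        for y in range(-22,23,2):
            uv,dz=proj(np.r_[world([2,y]),.08+z/1000]); 
            a=np.float32([[uv[0]]]),np.float32([[uv[1]]])
            D.append(cv2.remap(d,*a,cv2.INTER_NEAREST)[0,0]-dz); G.append(cv2.remap(p[...,1].astype(np.float32),*a,cv2.INTER_LINEAR)[0,0])
        o.append(np.median(D)*1000); g.append(np.mean(G))
    return np.round(o,1),np.round(g,1)
E
python3 - <<'E'
from fl import *
print(zs)
for n in('top0','topf'):
    f=np.load(n+'.npz'); a,b=prof(f['p'],f['d']); print(n,a,b)
P=[env.read_camera('top') for _ in range(4)]
for p,d in P[::3]: a,b=prof(p,d); print(a,b)
p=np.mean([x[0] for x in P],0).astype(np.uint8); np.savez('topg.npz',p=p,d=np.median([x[1] for x in P],0).astype(np.float32)); f=np.load('topg.npz'); print(*prof(f['p'],f['d']))
E
```

```text
[52 49 46 43 40 37 34 31 28 25 22 19 16]
top0 [-3.4 -3.2 -2.6 -1.3 -2.4 -1.7 -2.5 -3.1 -3.3 27.2 23.8 19.7 15.8] [ 79.6  84.8  87.4  88.9  89.7  90.   90.9  94.   98.6 104.6 109.4 112.
 113.5]
topf [-2.7 -2.4 -2.4  0.8 -0.5 -1.1  0.8  1.4 31.  27.5 23.5 19.2 16.4] [ 78.5  83.   86.   87.8  88.1  89.   92.4  97.7 103.5 109.  112.5 114.2
 114.8]
[-3.4 -1.9 -0.8 -0.6  0.1  0.5  2.1  2.  31.8 27.6 24.2 20.3 16.6] [ 78.5  83.2  86.2  87.2  87.9  89.4  92.2  97.3 103.8 109.4 112.5 113.7
 114.2]
[-4.4 -2.2 -0.6 -1.1  0.1  0.5  0.2  2.  31.3 27.5 24.  19.2 16.1] [ 79.   83.8  86.   87.   87.8  89.5  92.3  97.7 104.2 109.6 113.2 114.
 114.4]
[-3.5 -1.5 -1.2 -0.8 -0.6  0.7  1.4  1.5 31.3 27.4 23.9 19.9 16.4] [ 78.1  83.   85.8  86.6  87.4  88.8  91.8  97.3 103.8 109.2 112.4 113.8
 114.4]
```

Run:
```python
from fl import *
f0=np.load('top0.npz')
P=[env.read_camera('top') for _ in range(6)]; p1=np.mean([x[0] for x in P],0); d1=np.median([x[1] for x in P],0).astype(np.float32)
np.savez('topg.npz',p=p1,d=d1)
print('y',list(range(-32,33,4)))
for z in (36,30,26,23,19,14,8):
    o=[]
    for y in range(-32,33,4):
        uv,dz=proj(np.r_[world([2,y]),.08+z/1000]); a=np.float32([[uv[0]]]),np.float32([[uv[1]]])
        r=[(cv2.remap((q[...,0].astype(np.float32)-q[...,2]),*a,cv2.INTER_LINEAR)[0,0]) for q in(f0['p'].astype(np.float32),p1)]
        D=[(cv2.remap(d,*a,cv2.INTER_NEAREST)[0,0]-dz)*1000 for d in (f0['d'],d1)]
        o.append("%d/%d:%d/%d"%(r[0],r[1],D[0],D[1]))
    print(z,' '.join(o))
```

```text
y [-32, -28, -24, -20, -16, -12, -8, -4, 0, 4, 8, 12, 16, 20, 24, 28, 32]
36 1/0:-2/5 2/0:0/0 1/0:-3/3 1/0:0/2 1/0:-7/-1 1/0:-5/-2 1/0:-1/-1 2/0:-3/-2 1/0:0/-1 1/0:-3/-3 0/0:-3/0 -1/0:-1/0 0/0:-5/0 0/0:-1/1 1/0:0/2 1/0:-5/1 1/0:-5/-1
30 1/0:-1/12 1/-1:-2/34 1/0:0/0 0/0:-2/33 0/0:-1/32 1/0:-1/33 1/0:-1/36 1/0:0/35 0/0:0/33 0/0:-2/0 1/0:-7/0 1/0:-4/0 0/0:-7/0 0/0:-4/0 1/0:0/34 2/0:-3/34 0/0:-4/-3
26 1/-1:10/12 0/0:-3/29 1/0:33/27 0/0:32/27 1/0:28/30 1/0:31/30 1/0:29/27 1/0:26/30 0/0:26/27 2/0:30/28 2/0:28/28 0/0:-6/30 1/0:-5/28 0/0:-7/30 1/0:27/27 1/0:33/26 0/0:-7/-6
23 1/1:27/25 1/0:26/25 1/0:30/25 1/0:23/24 1/0:26/23 1/1:28/24 1/0:26/25 0/0:27/24 0/0:24/25 3/0:26/26 1/0:26/26 1/0:23/24 0/0:26/25 0/0:25/25 0/0:25/24 1/0:27/24 0/0:-7/-5
19 1/0:22/20 1/0:22/21 0/0:19/20 1/0:22/19 1/1:19/19 2/0:22/19 1/0:22/18 0/0:18/20 2/0:17/19 0/0:18/21 1/0:17/20 1/0:23/17 0/0:20/19 1/0:18/19 0/0:19/19 1/0:16/18 1/0:-7/-7
14 1/0:13/13 1/0:11/14 1/0:17/13 1/1:12/14 1/0:12/14 0/0:12/11 0/0:11/12 0/0:11/14 1/0:13/12 2/0:16/10 0/0:12/12 1/0:15/11 1/0:13/14 2/0:14/13 0/0:13/12 0/0:12/17 1/0:-4/-2
8 1/0:3/5 1/0:6/5 0/0:4/4 0/0:3/4 0/0:7/7 2/0:9/7 2/0:4/5 1/1:5/6 2/0:3/6 1/0:5/4 1/0:5/4 0/0:7/6 2/0:7/7 2/0:3/4 1/0:6/8 0/0:8/5 2/0:-6/-4
```

No yellow shows on the shelf under the flap to about x = 15, so the rear is well inside, but the flap still reads about 4°. I'll wait a few seconds to see if it creeps shut.

Call:
drive_tool(moves=[0,0,0,0,20,0,0,0,0,20,0,0,0,0,20,0,0,0,0,20,0,0,0,0,20])

```text
time_s: 21.6
tool_pos: [0.1988, 0.6197, 0.2225]
tool_rot: [180.0, 0.0, 123.7]
force: [0.4, -0.2, 0.1]
grip_width: 0.0202
grasp_force: 0.0
```

Call:
drive_tool(moves=[0,0,0,0,20,0,0,0,0,20,0,0,0,0,20,0,0,0,0,20,0,0,0,0,20])

```text
time_s: 22.22
tool_pos: [0.1988, 0.6197, 0.2226]
tool_rot: [180.0, -0.0, 123.7]
force: [-0.6, -0.6, 0.4]
grip_width: 0.0199
grasp_force: 0.0
```

Call:
drive_tool(moves=[0,0,0,0,20,0,0,0,0,20,0,0,0,0,20,0,0,0,0,20,0,0,0,0,20])

```text
time_s: 22.85
tool_pos: [0.1988, 0.6197, 0.2226]
tool_rot: [180.0, -0.0, 123.7]
force: [-0.6, 0.6, 0.1]
grip_width: 0.0203
grasp_force: 0.0
```

```bash
cat > ed.py <<'E'
from fl import *
# flap lower-edge height (x=2 plane), from grey profile averaged over y, crossing midway
def edge(p):
    z=np.arange(50,10,-.5); g=[]
    for zz in z:
        uv=np.array([proj(np.r_[world([2,y]),.08+zz/1000])[0] for y in range(-22,23,2)],np.float32)
        g.append(cv2.remap(p[...,1].astype(np.float32),uv[:,:1],uv[:,1:],cv2.INTER_LINEAR).mean())
    g=np.array(g); a,b=g[(z<44)&(z>39)].mean(),g[(z<16)].mean(); return round(a,1),round(b,1),[round(float(np.interp(a+(b-a)*f,g[z<40],z[z<40])),2) for f in(.3,.5,.7)]
def anchor(p0,p1):
    # image shift of the roof panel between pictures
    c=lambda p:np.float32(cv2.cvtColor(p.astype(np.uint8),cv2.COLOR_RGB2GRAY)[150:195,185:280]); return cv2.phaseCorrelate(c(p0),c(p1))
E
python3 - <<'E'
from ed import *
p0=np.load('top0.npz')['p']; g=np.load('topg.npz')['p']
P=[env.read_camera('top') for _ in range(6)]; p1=np.mean([x[0] for x in P],0); np.savez('toph.npz',p=p1)
print(edge(p0),edge(g),edge(p1),anchor(p0,g),env.get_obs()['time_s'])
d=np.median([x[1] for x in P],0).astype(np.float32); print(prof(p1,d)[0])
# yellow behind, scene camera view of bystanders unaffected
E
```

```text
(np.float32(89.3), np.float32(113.7), [29.18, 26.53, 24.05]) (np.float32(87.7), np.float32(114.6), [32.08, 29.37, 26.69]) (np.float32(87.8), np.float32(114.6), [31.95, 29.3, 26.67]) ((-0.04321958299738782, 0.5025016972932868), 1.0105373685006742) 23.15
[-2.1 -2.1 -1.7 -0.1  0.3 -0.2  0.7  1.1 31.3 27.6 23.9 20.  16.3]
```

Run:
```python
from ed import *
f0=np.load('top0.npz'); p0=f0['p'].astype(np.uint8); g=np.load('toph.npz')['p'].astype(np.uint8)
G=lambda p:np.float32(cv2.cvtColor(p,cv2.COLOR_RGB2GRAY))
a,b=G(p0),G(g)
for n,(x0,y0,x1,y1) in dict(roof=(185,150,280,195),pan=(290,100,420,200),core=(370,240,410,290),crate=(270,280,400,360),grinder=(440,120,560,280),vise=(340,10,480,100),roofrightedge=(235,180,285,215)).items():
    w=cv2.createHanningWindow((x1-x0,y1-y0),cv2.CV_32F); s,r=cv2.phaseCorrelate(a[y0:y1,x0:x1],b[y0:y1,x0:x1],w); print(n,np.round(s,2),round(r,2))
dg=np.load('topg.npz')['d']; d0=f0['d']
for n,(x0,y0,x1,y1) in dict(roof=(225,165,255,185),shelf=(350,240,375,255),pan=(290,100,420,200)).items(): print(n,np.median(dg[y0:y1,x0:x1]-d0[y0:y1,x0:x1])*1000)
```

```text
roof [0.04 0.53] 1.1
pan [ 0.45 -0.01] 0.88
core [ 0.1  -0.04] 0.99
crate [ 0.56 -0.02] 0.94
grinder [-0.03  0.1 ] 1.01
vise [ 0.03 -0.05] 1.06
roofrightedge [-0.03  0.06] 1.05
roof -0.027775764
shelf 0.1642704
pan 0.055909157
```

```bash
python3 -c "
from cell import env
print(env.sign_off())"
```

```text
the job is handed in; nothing more can be done
None
```

I handed the job in with the channel out of sight past the port, but the flap measured about 3–4° open and steady rather than fully shut. The rear end looks at least 14 mm in, with the flap needing about 17. The last push was a shove, so I couldn't confirm how far in it stopped, or that the fingers cleared the frame.

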